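# Let the wire winder back to its pointer

### The job

The empty wire winder is wound up on its spring and held by the ratchet pawl. Press gently on the thumb screw on the pawl's tail, without forcing the pawl against its rubber bumper, to lift the nose clear of the toothed wheel, and let the drum turn back by its own spring, without touching it, until the peg on its rim comes round to the brass pointer; then let the pawl drop so that it seats in the tooth that holds the peg nearest to the pointer. Leave the paint can, the roll of tape and the brush beside the winder where they lie.

Things in the scene. Friction and masses are not known exactly. Their poses are not given: they have to be found in the camera images.
- winder: Bench wire winder, green posts on a pale wooden base plate 165 x 230 x 12 mm fixed to the table. Origin: centre of the plate's underside, on the table. x: along the drum's axis, from the crank end to the ratchet end; y: from the drum to the pawl's tail; z: up. The drum's axis is y = 0, z = 80 mm. No part is higher than 175 mm.
- drum: Wooden drum with two aluminium flanges 112 mm across and a crank at the -x end; origin on the axis, 80 mm up; axes as the winder's at the start. A spring drives it back (its top moves to the winder's +y, a negative turn about x); a damper keeps it to about 0.16 rad/s while the pawl is clear. Do not touch it.
- wheel (a point): Centre of the steel ratchet wheel, fixed on the drum: 100 mm across, 12 mm thick, 20 saw teeth (18 degrees each), 6.5 mm deep; at (45, 0, 80) mm in the winder's frame. With the pawl seated the drum rests only at whole teeth counted from its start (0, 18, 36 ... degrees back, within half a degree).
- pawl: Dark steel two-armed lever, 12 mm thick, 103 mm long, level when seated. Origin on its pivot at (45, 45, 130) mm in the winder's frame, same axes when seated; nose at its y = -45 mm, over the top of the wheel, tail to y = +58 mm. A spring and the drum's load hold the nose down. Let go, it springs back in about half a second; dropped between teeth it slides into the next, where the drum stops.
- tail (a point): Upper face of the pawl's tail, on the axis of the thumb screw: 50 mm from the pivot, at (45, 95, 137) mm in the winder's frame when seated. The thumb screw stands upright there, flat polished round head 16 mm across, 5 mm thick: press this. Its top is 6 to 30 mm above this point, however it was left screwed; that is not measured: feel for it.
- bumper (a point): Top of the rubber bumper under the tail, 37 mm from the pivot. Pressing the thumb screw: the nose slides out of the tooth at 4 to 8 N, then 2 to 3 N hold it up; it is clear after 7 to 7.5 mm of travel; after 8 to 9 mm the tail meets this bumper, and each further 0.15 mm takes 1 N more. Above 16 N on the pawl is forcing it.
- nose (a point): Lower tip of the pawl's nose. Seated in a tooth it is about 123.5 mm above the table; clear of the tooth tips at 130 mm or more.
- peg (a point): Outer end of a steel peg, 9 mm thick, that stands out radially from the rim of the flange at x = 27 mm; 70 mm from the drum's axis. It starts on the side away from the tail, 30 degrees above level, and comes over the top towards +y as the drum turns back.
- pointer (a point): Where the peg's end stands when exactly at the pointer, a brass triangle on a bent rod, its tip 6 mm further out than this point. 70 mm from the axis, in the peg's plane, 45 to 100 degrees round from the peg's start; it stays put. The drum stops only at teeth, 22 mm apart at the peg, so the peg ends up to 11 mm from here.
- tape_roll: Roll of tape lying flat, 90 mm across, 22 mm high, on the crank side of the winder. Not part of the job: leave it. Origin: centre of its underside.
- paint_can: Small paint can, 60 mm across, 65 mm tall, beyond the pawl's tail. Not part of the job: leave it. Origin: centre of its underside.
- brush: Paint brush lying flat, 200 mm long, beside the winder on the side away from the tail. Not part of the job: leave it. Origin: centre of its underside.

How it is judged (in metres and radians):
On the way, in this order (a step that is already met when the one before it is completed fails the run):
1. the pawl's nose is lifted out of the tooth (z of nose in the frame of winder above 0.1285 m), for 0.2 s.
2. the drum has turned back until the peg is at the pointer (within 14 mm) (distance between peg and pointer below 0.014 m), for 0.2 s.
At the end, for the whole second after the job is handed in: The pawl is seated in the toothed wheel (nose tip lower than 125.5 mm over the winder's underside), the drum stands still, and the peg rests within 14 mm of the pointer (distance between peg and pointer below 0.014 m and z of nose in the frame of winder below 0.1255 m and angular speed of drum below 0.03 rad/s); the robot touches nothing.
It fails at once if the pawl is forced (more than 16 N from the robot) (contact force between any of the fingers, the arm and pawl above 16 N).
It fails at once if the robot touches the drum (contact force between any of the fingers, the arm and drum above 0.5 N).
It fails at once if another thing is pushed about (more than 30 mm) (distance of any of tape_roll, paint_can, brush from where it was at the start of the episode above 0.03 m).
It also fails if it takes over 64 s, if anything falls off the work surface, if the arm or the gripper's body presses on something with over 40 N, if the wrist force passes 120 N, or if a joint passes its speed limit or range.

### The arm

A 6-joint arm with a two-finger parallel gripper is mounted at the origin on the work surface. World frame = base frame: x ahead of the robot, y to its left, z up, the work surface at z = 0. Lengths are in mm, angles in rad, forces in N, time in s.
With the tool pointing down it reaches from about 350 to 875 mm from the base axis. Payload 4.2 kg.
Tool frame: the origin (TCP) lies at the very end of the fingers, on their centre line; the grasp point (between the pads) lies arm.hold_point_z behind it (arm.hold_point_z is the distance from the TCP to the grasp point, in mm); z points along the fingers, x is the direction in which the jaws open and shut, and the axes are right-handed (so a half turn about z gives the same grasp; the last joint's range is limited). The gripper opens to 85 mm and grips with 20 to 120 N. Pads are 22 mm wide; open, the fingers measure 114 mm over their backs; the gripper's body (76 mm by 85 mm) begins 54 mm behind the grasp point. The pads swing forward as they close: fully open they stand 13 mm farther back than shut.
Start: joints at [-1.01, 0.385, 0.008, 0, -1.194, -0.259], TCP at [185.79, -596.725, 231.312] pointing down, gripper open.
Joint ranges: [-3.14, 3.14], [-1.21, 2.06], [-1.07, 1.41], [-3.16, 2.05], [-2.99, -0.16], [-3.1, 3.1]. Speed limits (rad/s): [2.79, 2.79, 3.14, 3.14, 3.14, 3.14].

### API

Orientations are given as a unit quaternion [x, y, z, w].
In Python, from rig import arm gives the robot as it stands.
- The arm moves only by the tool apply_moves, never from a script. Its arguments are lists of equal length, an entry for each row: "offset": the shift along the tool's x, y, z in cm, a list of three; "delta_rot": the turn, a rotation vector about the tool's x, y, z in units of 5 degrees (1.0 is 5 degrees), a list of three. A call has exactly 8 rows; each row is the pose to reach, as a shift and turn from the pose commanded when the call began, along the tool's axes at that moment; what a row does not reach only later rows make up. A row lasts 1/10 s, in which the tool goes at most 50 mm and 8.59 degrees, less where a joint would pass 70% of its speed; a pose out of reach is approached as far as the arm can. A call with a gripper value outside its range is refused whole. "hand" is the gripper's target within -1 to 1 (fully open at 1, half-way at 0, shut at -1), set as the call begins (left out, the last holds). The fingers move at their own pace and stop on an object; the grip force is fixed at half the most. Time passes only in rows, so rows that repeat a pose let the fingers close, or fill a call up. It gives the time, the measured TCP pose, the force and the opening at its end, in the units of the state.
- arm.sense(): the state, without advancing time (a new reading comes with each control period).
- arm.grab_frame(name): name is "scene" or "side" or "wrist"; returns the picture (480x640x3 uint8, blue, green, red); there is no depth.
- arm.camera_model(name): a dict with "mtx" (3x3 intrinsics, pixels), "k1" (the pictures are not rectified: a ray, as slopes to the right and down, at radius r is drawn at 1 + k1 r^2 times it, then the intrinsics apply), "rvec" (rotation vector, rad) and "tvec" (3), from world to camera coordinates, as OpenCV has them. Camera axes: x right, y down, z forward; pixel columns grow to the right and rows downward; lengths in mm; the calibration is good to about 2 mm. A picture is of the moment at which its call begins: read the wrist's pose just before it. camera_model takes no time and is no camera call; for the wrist camera it gives the pose at the moment of the call.
- arm.hand_in(): hands the job in, once; it reports no verdict.
The state is a dict: "time_s": time; "joints": joint angles; "qvel": joint speeds; "tau": joint torques, N m; "tool_pos": TCP position; "orientation": TCP orientation; "contact_force": force on the tool from outside, world axes, zero at the start; "ft_torque": the same for the moment, N m; "gripper_width": opening from 0.0 (shut) to 1.0 (fully open).
Only numpy, scipy, OpenCV 4.12 (cv2) and the standard library are available. Lean on these libraries where they do the work, as an engineer would, in place of code of your own. Each camera call takes 0.05 s, during which the arm holds its last target. There are 200 camera calls.

## Working session

There is one attempt and no reset: what is moved stays moved. The work goes in short steps, Python scripts to look and compute and a tool call to move; the robot and the scene stay as the last step left them, time stands still between calls to the robot, and variables do not carry over. Pictures are saved under pics/ and viewed, about 8 in all and at most 12, crops included, and the job is handed in when it is done.

Besides the shell and the picture viewer there is one more tool, called after "Request:" by a JSON object that holds its "name" and its "arguments", one argument or row to a line. apply_moves: Moves the arm, as the interface text tells. Its arguments: {"type":"object","properties":{"offset":{"type":"array","items":{"type":"array","items":{"type":"number"}}},"delta_rot":{"type":"array","items":{"type":"array","items":{"type":"number"}}},"hand":{"type":"number"}},"required":["offset","delta_rot"]}

```bash
mkdir -p pics; ls; python3 - <<'E'
from rig import arm
import cv2
print(arm.sense()); print(arm.hold_point_z)
for n in("scene","side"):
    cv2.imwrite(f"pics/{n}0.png",arm.grab_frame(n)); print(n,arm.camera_model(n))
E
```

```text
pics
{'time_s': 0.0, 'joints': array([-1.01033656e+00,  3.85560621e-01,  6.61413144e-03, -5.33298716e-04,
       -1.19397954e+00, -2.58626627e-01]), 'qvel': array([ 1.88598222e-04, -1.49454358e-03, -1.78864266e-03,  1.74784213e-03,
       -5.26373834e-04,  6.33021581e-05]), 'tau': array([ 9.12100804e-04, -3.92286801e+01,  1.88402778e+01,  4.18593898e+00,
       -4.72339714e-03, -1.14973213e-05]), 'tool_pos': array([ 185.66193295, -596.17102171,  230.20945513]), 'orientation': array([ 5.92838958e-01,  8.05320293e-01,  6.21409200e-04, -8.99545718e-04]), 'contact_force': array([-0.0376628 , -0.29612291, -0.18060164]), 'ft_torque': array([-0.03084029,  0.01457124,  0.02308375]), 'gripper_width': 1.010425109619564}
18.700000000000003
scene {'mtx': array([[525.92261947,   0.        , 316.205678  ],
       [  0.        , 525.92261947, 232.98640819],
       [  0.        ,   0.        ,   1.        ]]), 'k1': -0.05059002522522979, 'rvec': array([ 1.74098985,  1.65220927, -0.75267147]), 'tvec': array([ -32.31206324, -222.73694194, 1244.19743632])}
side {'mtx': array([[455.45042963,   0.        , 313.46640765],
       [  0.        , 455.45042963, 238.80735732],
       [  0.        ,   0.        ,   1.        ]]), 'k1': -0.05216517755289267, 'rvec': array([ 0.29806508, -2.74561091,  1.2954081 ]), 'tvec': array([491.50089088, 162.255712  , 893.38539862])}
```

View pics/scene0.png

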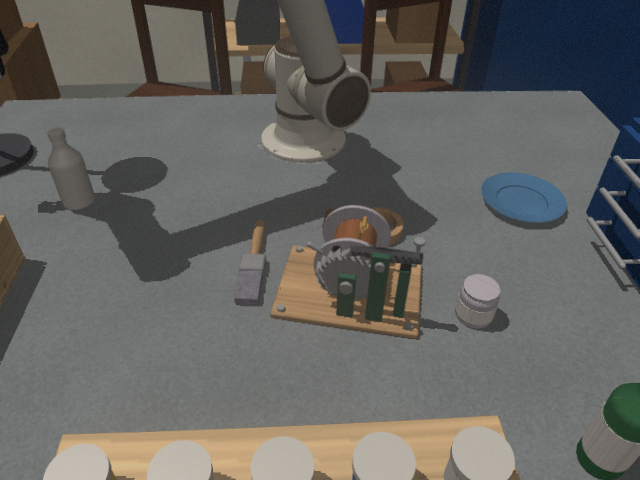

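View pics/side0.png

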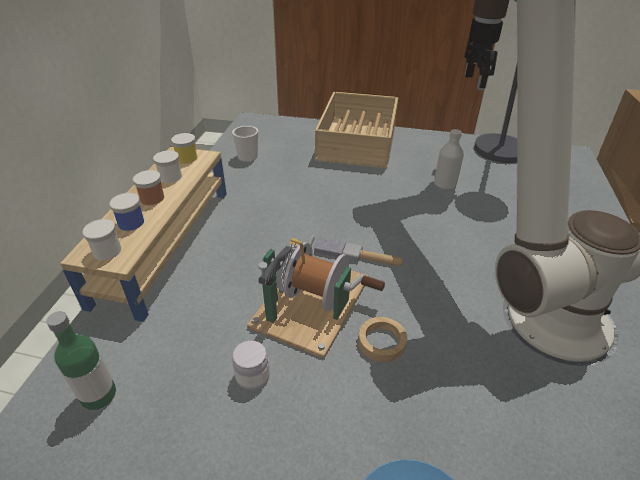

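The scene view shows the winder at about (350,270) with its screw head at about (419,243). The can is at (478,300) and the brush at (252,265). In the side view the screw is at about (264,266). I'll zoom in on both.

```bash
python3 - <<'E'
import cv2,numpy as np
a=cv2.imread("pics/scene0.png")[200:340,270:440]; b=cv2.imread("pics/side0.png")[225:365,240:400]
f=lambda i,w:cv2.resize(i,None,fx=w,fy=w,interpolation=cv2.INTER_CUBIC)
def g(i,x0,y0,s=4):
    i=cv2.convertScaleAbs(f(i,s),alpha=1.5)
    for x in range(0,i.shape[1],20*s): cv2.line(i,(x,0),(x,5),(0,0,255),1);cv2.putText(i,str(x0+x//s),(x,16),0,.4,(0,0,255))
    for y in range(0,i.shape[0],20*s): cv2.line(i,(0,y),(5,y),(0,0,255),1);cv2.putText(i,str(y0+y//s),(6,y+4),0,.4,(0,0,255))
    return i
cv2.imwrite("pics/c1.png",g(a,270,200)); cv2.imwrite("pics/c2.png",g(b,240,225))
E
```

```text
(no output)
```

View pics/c1.png

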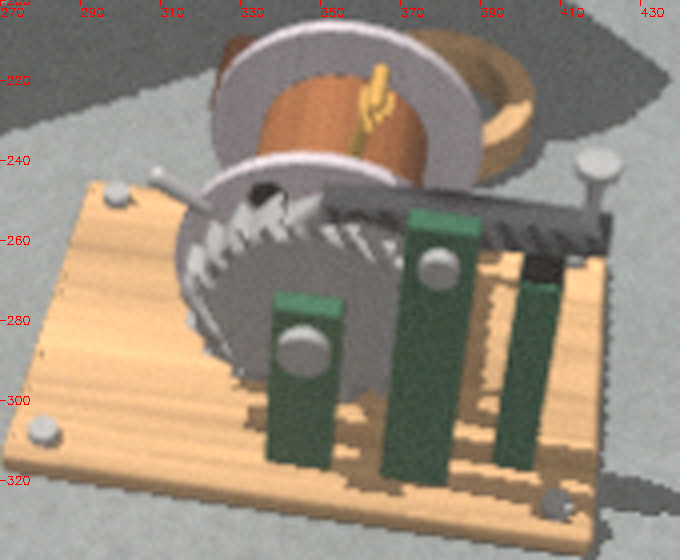

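View pics/c2.png

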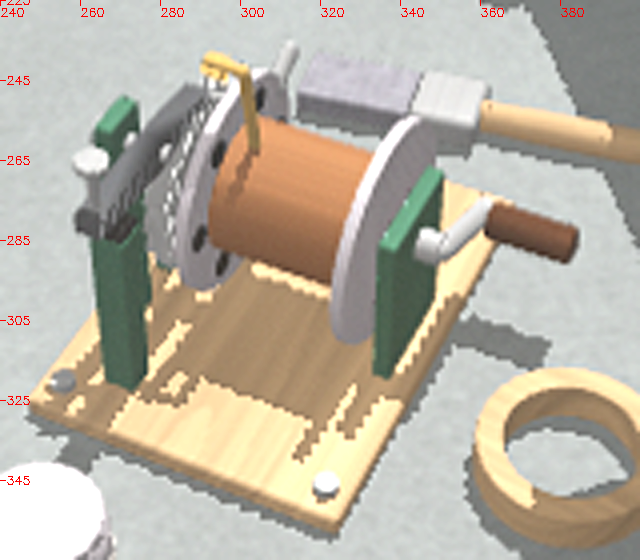

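```bash
cat > h.py <<'E'
import cv2,numpy as np
from rig import arm
def ray(n,p):
    c=arm.camera_model(n);K=c["mtx"];R=cv2.Rodrigues(c["rvec"])[0]
    u=cv2.undistortPoints(np.array([[p]],float),K,np.array([c["k1"],0,0,0,0]))[0,0]
    return -R.T@c["tvec"],R.T@np.array([u[0],u[1],1])
def onz(n,p,z):
    o,d=ray(n,p);return o+d*(z-o[2])/d[2]
def tri(p,q,m="scene",n="side"):
    o,d=ray(m,p);e,f=ray(n,q)
    s=np.linalg.lstsq(np.c_[d,-f],e-o,rcond=None)[0]
    a,b=o+s[0]*d,e+s[1]*f
    return (a+b)/2,np.linalg.norm(a-b)
E
python3 - <<'E'
from h import *
np.set_printoptions(precision=1,suppress=True)
S=[onz("scene",p,12)[:2] for p in [(293,245.8),(271,315),(418,335.7)]]
D=[onz("side",p,12)[:2] for p in [(247.5,325.5),(323.2,356.7),(367.5,275)]]
print(S,D)
# winder corners: scene LB(-82.5?,-115),LF(+,-115),RF(+,+115); side: (+,+),( -,+),(-,-)
W=np.array([[-82.5,-115],[82.5,-115],[82.5,115],[82.5,115],[-82.5,115],[-82.5,-115]]);P=np.array(S+D)
A=W-W.mean(0);B=P-P.mean(0);U,_,V=np.linalg.svd(A.T@B);R=(U@V).T
t=P.mean(0)-R@W.mean(0);print("t",t,"yaw",np.degrees(np.arctan2(R[1,0],R[0,0])),"det",np.linalg.det(R),"res",P-(W@R.T+t))
np.savez("w.npz",R=R,t=t)
loc=lambda p:np.r_[R.T@(p[:2]-t),p[2]]
cr=lambda x,y:(270+x/4,200+y/4); cs=lambda x,y:(240+x/4,225+y/4)
for nm,a,b in [("screw",(598,157),(91,154)),("peg",(157,174),(291,45))]:
    p,e=tri(cr(*a),cs(*b));print(nm,p,loc(p),e)
def pl(n,px,x):
    o,d=ray(n,px);o2=np.r_[R.T@(o[:2]-t),o[2]];d2=np.r_[R.T@d[:2],d[2]];q=o2+d2*(x-o2[0])/d2[0]
    return q,"r",np.hypot(q[1],q[2]-80),"ang from peg start",150-np.degrees(np.arctan2(q[2]-80,q[1]))
for n,px in [("scene",cr(*p)) for p in[(381,66),(371,118),(365,90),(391,98),(157,174)]]+[("side",cs(*p)) for p in [(203,75),(203,55),(235,68),(291,45)]]: print(n,px,*pl(n,px,27))
print("screw target",R@[45,95]+t,"axisx dir",R[:,0])
E
```

```text
[array([391.9, -31.5]), array([551.3, -69.4]), array([602.8, 150.8])] [array([598.9, 152.9]), array([443.2, 191.9]), array([392.1, -34.8])]
t [496.7  60. ] yaw -12.939060890552202 det 1.0 res [[ 1.3  2.1]
 [-0.1  1.2]
 [-0.1 -2.7]
 [-3.9 -0.7]
 [ 1.2  1.3]
 [ 1.5 -1.2]]
screw [561.2 139.6 168.4] [ 45.   92.  168.4] 0.49383073733871014
peg [507.1  -8.5 119.3] [ 25.5 -64.4 119.3] 1.431063268553246
scene (365.25, 216.5) [ 27.   15.1 182.6] r 103.7061298791415 ang from peg start 68.39279508003652
scene (362.75, 229.5) [ 27.   13.3 158.8] r 79.86666965497571 ang from peg start 69.55901556489685
scene (361.25, 222.5) [ 27.   10.3 171.1] r 91.71514995256192 ang from peg start 66.45704705415774
scene (367.75, 224.5) [ 27.   19.6 168.9] r 91.02343865141628 ang from peg start 72.45126538599392
scene (309.25, 243.5) [ 27.  -63.7 120. ] r 75.24329921984875 ang from peg start 2.140654689255797
side (290.75, 243.75) [ 27.   23.3 166.7] r 89.81412245350259 ang from peg start 75.03722418805035
side (290.75, 238.75) [ 27.   22.6 177.8] r 100.3743690827184 ang from peg start 72.990814367542
side (298.75, 242.0) [ 27.   -7.7 147.4] r 67.83039750608792 ang from peg start 53.451439141988956
side (312.75, 236.25) [ 27.  -68.7 116.3] r 77.75239485631374 ang from peg start -2.1394473373085816
screw target [561.8 142.5] axisx dir [ 1.  -0.2]
```

```bash
cat >> h.py <<'E'
from scipy.spatial.transform import Rotation as Ro
def off(target):
    s=arm.sense();print("t",s["time_s"],"pos",s["tool_pos"].round(1),"off cm",(Ro.from_quat(s["orientation"]).inv().apply(np.array(target)-s["tool_pos"])/10).round(2),"F",s["contact_force"].round(2),"rv",Ro.from_quat(s["orientation"]).as_rotvec().round(3))
E
python3 -c "
from h import *
off([561.2,139.6,215])"
```

```text
t 0.1 pos [ 185.6 -596.2  230.3] off cm [59.1  57.72  1.64] F [ 0.69  0.39 -0.77] rv [-1.861e+00 -2.529e+00 -2.000e-03]
```

Request:
{"name": "apply_moves", "arguments": {
  "offset": [
    [3.3,3.2,0],
    [6.6,6.4,0],
    [10,9.7,0],
    [13.3,12.9,0],
    [16.6,16.2,0],
    [20,19.5,0],
    [23.3,22.7,0],
    [26.6,26,0]
  ],
  "delta_rot": [
    [0,0,0],
    [0,0,0],
    [0,0,0],
    [0,0,0],
    [0,0,0],
    [0,0,0],
    [0,0,0],
    [0,0,0]
  ],
  "hand": -1
}}

```text
time_s: 0.9
tool_pos: [355.1, -263.6, 231.2]
orientation: [0.593, 0.805, 0.0, -0.0]
contact_force: [0.9, -1.0, -0.3]
gripper_width: 0.0
```

Request:
{"name": "apply_moves", "arguments": {
  "offset": [
    [3.3,3.2,0],
    [6.6,6.4,0],
    [10,9.7,0],
    [13.3,12.9,0],
    [16.6,16.2,0],
    [20,19.5,0],
    [23.3,22.7,0],
    [26.6,26,0]
  ],
  "delta_rot": [
    [0,0,0],
    [0,0,0],
    [0,0,0],
    [0,0,0],
    [0,0,0],
    [0,0,0],
    [0,0,0],
    [0,0,0]
  ]
}}

```text
time_s: 1.7
tool_pos: [524.3, 67.6, 231.0]
orientation: [0.593, 0.805, -0.0, -0.0]
contact_force: [1.2, -0.5, -0.1]
gripper_width: 0.001
```

```bash
python3 -c "
from h import *
off([561.2,139.6,195])"
```

```text
t 1.7 pos [524.3  67.6 231. ] off cm [5.77 5.67 3.6 ] F [ 1.17 -0.52 -0.13] rv [-1.861e+00 -2.530e+00  1.000e-03]
```

Request:
{"name": "apply_moves", "arguments": {
  "offset": [
    [2,1.9,0.5],
    [4,3.8,1.5],
    [5.8,5.7,2.5],
    [5.8,5.7,3.6],
    [5.8,5.7,3.6],
    [5.8,5.7,3.6],
    [5.8,5.7,3.6],
    [5.8,5.7,3.6]
  ],
  "delta_rot": [
    [0,0,0],
    [0,0,0],
    [0,0,0],
    [0,0,0],
    [0,0,0],
    [0,0,0],
    [0,0,0],
    [0,0,0]
  ]
}}

```text
time_s: 2.5
tool_pos: [561.4, 137.5, 196.2]
orientation: [0.593, 0.805, 0.001, 0.0]
contact_force: [0.6, 0.1, -0.6]
gripper_width: 0.0
```

```bash
python3 -c "
from h import *
off([561.2,139.6,175])
s=arm.grab_frame('scene')[150:300,330:480];d=arm.grab_frame('side')[170:320,200:350]
cv2.imwrite('pics/a.png',cv2.convertScaleAbs(np.hstack([cv2.resize(i,None,fx=2.6,fy=2.6,interpolation=2) for i in(s,d)]),alpha=1.5))
off([561.2,139.6,175])"
```

```text
t 2.5 pos [561.4 137.5 196.2] off cm [0.2  0.04 2.12] F [ 0.58  0.1  -0.6 ] rv [1.863e+00 2.529e+00 2.000e-03]
t 2.6 pos [561.4 137.7 196.1] off cm [0.19 0.03 2.11] F [0.71 0.37 0.12] rv [1.863e+00 2.529e+00 2.000e-03]
```

View pics/a.png

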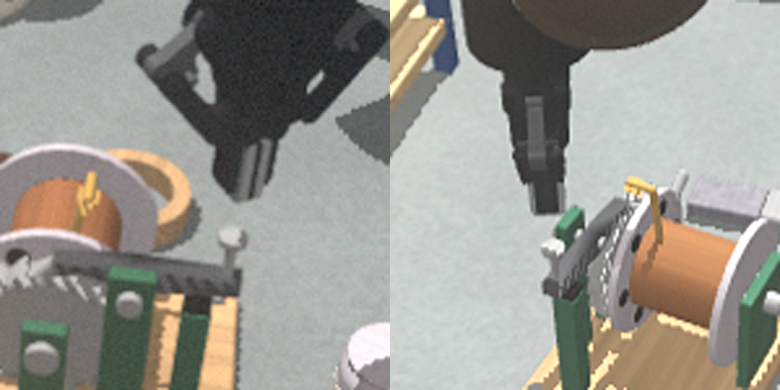

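```bash
python3 -c "
from h import *
for a,b in [((247,197),(545,213)),((232,229),(551,241))]:
    print(tri((330+a[0]/2.6,150+a[1]/2.6),(200+(b[0]-390)/2.6,170+b[1]/2.6)))
z=np.load('w.npz');print(z['R'])
for n in('scene','side'):
    c=arm.camera_model(n);print(n,[cv2.projectPoints(np.array([[p]],float),c['rvec'],c['tvec'],c['mtx'],np.array([c['k1'],0,0,0,0]))[0].ravel() for p in ([561.4,137.7,196.1],[561.2,139.6,168.4])])
"
```

```text
(array([564.36498302, 142.05620786, 195.45649254]), np.float64(1.8409103481328724))
(array([561.98371449, 139.27195566, 170.54465855]), np.float64(1.0121394289635686))
[[ 0.97460877  0.2239146 ]
 [-0.2239146   0.97460877]]
scene [array([420.87640078, 223.57113771]), array([419.40001423, 239.14493933])]
side [array([261.67217073, 250.57709062]), array([262.61923322, 263.61804695])]
```

Request:
{"name": "apply_moves", "arguments": {
  "offset": [
    [0,0,0.3],
    [0,0,0.6],
    [0,0,0.9],
    [0,0,1.2],
    [0,0,1.5],
    [0,0,1.8],
    [0,0,2.1],
    [0,0,2.1]
  ],
  "delta_rot": [
    [0,0,0],
    [0,0,0],
    [0,0,0],
    [0,0,0],
    [0,0,0],
    [0,0,0],
    [0,0,0],
    [0,0,0]
  ]
}}

```text
time_s: 3.4
tool_pos: [561.1, 138.0, 173.7]
orientation: [0.593, 0.805, -0.0, -0.0]
contact_force: [1.0, -0.4, -0.0]
gripper_width: 0.002
```

Request:
{"name": "apply_moves", "arguments": {
  "offset": [
    [0,0,0.05],
    [0,0,0.1],
    [0,0,0.15],
    [0,0,0.2],
    [0,0,0.25],
    [0,0,0.3],
    [0,0,0.3],
    [0,0,0.3]
  ],
  "delta_rot": [
    [0,0,0],
    [0,0,0],
    [0,0,0],
    [0,0,0],
    [0,0,0],
    [0,0,0],
    [0,0,0],
    [0,0,0]
  ]
}}

```text
time_s: 4.2
tool_pos: [561.4, 138.1, 171.3]
orientation: [0.593, 0.805, 0.0, 0.0]
contact_force: [-0.1, -0.5, -0.4]
gripper_width: -0.003
```

Request:
{"name": "apply_moves", "arguments": {
  "offset": [
    [0,0,0.05],
    [0,0,0.1],
    [0,0,0.15],
    [0,0,0.2],
    [0,0,0.2],
    [0,0,0.2],
    [0,0,0.2],
    [0,0,0.2]
  ],
  "delta_rot": [
    [0,0,0],
    [0,0,0],
    [0,0,0],
    [0,0,0],
    [0,0,0],
    [0,0,0],
    [0,0,0],
    [0,0,0]
  ]
}}

```text
time_s: 5.0
tool_pos: [561.4, 138.1, 169.3]
orientation: [0.593, 0.805, 0.0, 0.0]
contact_force: [0.3, -0.1, -1.0]
gripper_width: -0.004
```

Request:
{"name": "apply_moves", "arguments": {
  "offset": [
    [0,0,0.05],
    [0,0,0.1],
    [0,0,0.15],
    [0,0,0.2],
    [0,0,0.2],
    [0,0,0.2],
    [0,0,0.2],
    [0,0,0.2]
  ],
  "delta_rot": [
    [0,0,0],
    [0,0,0],
    [0,0,0],
    [0,0,0],
    [0,0,0],
    [0,0,0],
    [0,0,0],
    [0,0,0]
  ]
}}

```text
time_s: 5.8
tool_pos: [561.4, 138.1, 167.3]
orientation: [0.593, 0.805, 0.0, 0.0]
contact_force: [-0.4, -1.0, -0.7]
gripper_width: 0.001
```

Request:
{"name": "apply_moves", "arguments": {
  "offset": [
    [0,0,0.05],
    [0,0,0.1],
    [0,0,0.15],
    [0,0,0.2],
    [0,0,0.2],
    [0,0,0.2],
    [0,0,0.2],
    [0,0,0.2]
  ],
  "delta_rot": [
    [0,0,0],
    [0,0,0],
    [0,0,0],
    [0,0,0],
    [0,0,0],
    [0,0,0],
    [0,0,0],
    [0,0,0]
  ]
}}

```text
time_s: 6.6
tool_pos: [561.4, 138.2, 165.5]
orientation: [0.593, 0.805, 0.0, 0.0]
contact_force: [-1.0, 0.1, 2.2]
gripper_width: -0.005
```

Request:
{"name": "apply_moves", "arguments": {
  "offset": [
    [0,0,0.05],
    [0,0,0.1],
    [0,0,0.1],
    [0,0,0.1],
    [0,0,0.1],
    [0,0,0.1],
    [0,0,0.1],
    [0,0,0.1]
  ],
  "delta_rot": [
    [0,0,0],
    [0,0,0],
    [0,0,0],
    [0,0,0],
    [0,0,0],
    [0,0,0],
    [0,0,0],
    [0,0,0]
  ]
}}

```text
time_s: 7.4
tool_pos: [561.8, 138.3, 164.6]
orientation: [0.593, 0.805, 0.0, 0.0]
contact_force: [0.0, 2.1, 5.0]
gripper_width: -0.003
```

Request:
{"name": "apply_moves", "arguments": {
  "offset": [
    [0,0,0.1],
    [0,0,0.15],
    [0,0,0.2],
    [0,0,0.25],
    [0,0,0.3],
    [0,0,0.3],
    [0,0,0.3],
    [0,0,0.3]
  ],
  "delta_rot": [
    [0,0,0],
    [0,0,0],
    [0,0,0],
    [0,0,0],
    [0,0,0],
    [0,0,0],
    [0,0,0],
    [0,0,0]
  ]
}}

```text
time_s: 8.2
tool_pos: [561.8, 138.3, 161.6]
orientation: [0.593, 0.805, 0.0, 0.0]
contact_force: [1.1, 1.9, 4.0]
gripper_width: -0.002
```

```bash
cat >> h.py <<'E'
def crop(k):
    s=arm.grab_frame('scene');a=s[200:310,290:430];d=arm.grab_frame('side')[215:325,240:380]
    cv2.imwrite(f'pics/full{k}.png',s)
    cv2.imwrite(f'pics/{k}.png',cv2.convertScaleAbs(np.hstack([cv2.resize(i,None,fx=2.8,fy=2.8,interpolation=2) for i in(a,d)]),alpha=1.5))
E
python3 -c "
from h import *
for i in range(4): arm.grab_frame('side'); off([0,0,0])"
```

```text
t 8.25 pos [561.7 138.2 161.5] off cm [  3.51 -57.76  16.1 ] F [1.04 1.32 5.33] rv [1.862e+00 2.530e+00 1.000e-03]
t 8.3 pos [561.7 138.2 161.5] off cm [  3.51 -57.75  16.1 ] F [1.38 1.92 4.88] rv [1.862e+00 2.530e+00 1.000e-03]
t 8.35 pos [561.6 138.1 161.4] off cm [  3.51 -57.74  16.11] F [1.29 0.85 4.66] rv [1.862e+00 2.530e+00 1.000e-03]
t 8.4 pos [561.6 138.1 161.4] off cm [  3.51 -57.73  16.11] F [1.82 1.32 4.15] rv [1.862 2.53  0.   ]
```

Request:
{"name": "apply_moves", "arguments": {
  "offset": [
    [0,0,0.05],
    [0,0,0.1],
    [0,0,0.15],
    [0,0,0.2],
    [0,0,0.2],
    [0,0,0.2],
    [0,0,0.2],
    [0,0,0.2]
  ],
  "delta_rot": [
    [0,0,0],
    [0,0,0],
    [0,0,0],
    [0,0,0],
    [0,0,0],
    [0,0,0],
    [0,0,0],
    [0,0,0]
  ]
}}

```text
time_s: 9.2
tool_pos: [560.5, 137.6, 158.5]
orientation: [0.593, 0.805, -0.001, -0.001]
contact_force: [-1.0, 0.6, 1.5]
gripper_width: 0.002
```

Request:
{"name": "apply_moves", "arguments": {
  "offset": [
    [0,0,0.03],
    [0,0,0.06],
    [0,0,0.09],
    [0,0,0.1],
    [0,0,0.1],
    [0,0,0.1],
    [0,0,0.1],
    [0,0,0.1]
  ],
  "delta_rot": [
    [0,0,0],
    [0,0,0],
    [0,0,0],
    [0,0,0],
    [0,0,0],
    [0,0,0],
    [0,0,0],
    [0,0,0]
  ]
}}

```text
time_s: 10.0
tool_pos: [561.4, 138.1, 158.3]
orientation: [0.593, 0.805, 0.0, 0.0]
contact_force: [0.3, -0.5, 0.7]
gripper_width: -0.002
```

```bash
python3 -c "
from h import *
s0=cv2.imread('pics/scene0.png').astype(int); s=arm.grab_frame('scene'); cv2.imwrite('pics/s1.png',s)
d=np.abs(s-s0).max(2)>40; print('changed px drum region',d[200:280,300:395].sum())
off([0,0,0])"
```

```text
changed px drum region 1084
t 10.05 pos [561.4 138.1 158.3] off cm [  3.5  -57.7   15.83] F [-0.7   0.57  1.1 ] rv [ 1.862  2.53  -0.   ]
```

```bash
python3 -c "
from h import *
crop('b')"
```

```text
(no output)
```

View pics/b.png

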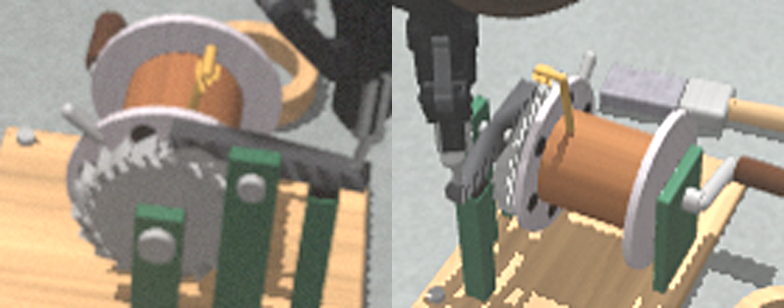

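Scene crop: the pawl is tilted with its nose up, and the peg tip has moved to about (314.3,238.6), so the drum is turning. Next I'll measure the angle.

```bash
cat >> h.py <<'E'
z=np.load('w.npz');R,t=z['R'],z['t']
def ang(px,n='scene'):
    o,d=ray(n,px);o2=np.r_[R.T@(o[:2]-t),o[2]];d2=np.r_[R.T@d[:2],d[2]];q=o2+d2*(27-o2[0])/d2[0]
    y,zz=q[1]+3,q[2]-4
    return np.hypot(y,zz-80),150-np.degrees(np.arctan2(zz-80,y))
def pred(a,n='scene',r=70):
    b=np.radians(150-a);y,zz=r*np.cos(b)-3,80+r*np.sin(b)+4
    w=np.r_[R@[27,y]+t,zz];c=arm.camera_model(n)
    return cv2.projectPoints(w[None,None],c['rvec'],c['tvec'],c['mtx'],np.array([c['k1'],0,0,0,0]))[0].ravel()
E
python3 -c "
from h import *
print('start',ang((309.25,243.5)),'now',ang((314.3,238.6)))
off([0,0,0])
for a in (0,18,36,54,63,72,90): print(a,pred(a),pred(a,'side'))
print('ptr tip',ang((362.75,229.5)))
"
```

```text
start (np.float64(70.59778830657342), np.float64(0.6869745023945768)) now (np.float64(70.8732949927274), np.float64(11.354836778195192))
t 10.15 pos [561.4 138.1 158.4] off cm [  3.5  -57.71  15.83] F [-0.41  0.11  0.86] rv [1.862 2.53  0.   ]
0 [309.30877263 244.0266186 ] [311.64919751 236.67899102]
18 [318.62244771 236.42833065] [308.59074112 233.95236658]
36 [331.30854506 231.65287538] [304.35623189 234.54675857]
54 [346.06953455 230.34558674] [299.30777047 238.63150626]
63 [353.72100787 231.08399313] [296.63298954 241.92814845]
72 [361.25882455 232.73926915] [293.95550727 245.97486771]
90 [375.12488294 238.5825881 ] [288.90803082 255.88722542]
ptr tip (np.float64(76.50621342921589), np.float64(72.27300773469756))
```

Request:
{"name": "apply_moves", "arguments": {
  "offset": [
    [0,0,0.03],
    [0,0,0.03],
    [0,0,0.03],
    [0,0,0.03],
    [0,0,0.03],
    [0,0,0.03],
    [0,0,0.03],
    [0,0,0.03]
  ],
  "delta_rot": [
    [0,0,0],
    [0,0,0],
    [0,0,0],
    [0,0,0],
    [0,0,0],
    [0,0,0],
    [0,0,0],
    [0,0,0]
  ]
}}

```text
time_s: 10.95
tool_pos: [561.4, 138.1, 158.1]
orientation: [0.593, 0.805, 0.0, 0.0]
contact_force: [0.0, 0.3, 1.8]
gripper_width: 0.003
```

```bash
cat >> h.py <<'E'
def peg(k):
    "drum angle from the bright peg swept on r=64..70 against the side/scene start frame"
    s=arm.grab_frame('scene');cv2.imwrite(f'pics/s_{k}.png',s)
    g=cv2.cvtColor(s,cv2.COLOR_BGR2GRAY).astype(float);g0=cv2.cvtColor(cv2.imread('pics/scene0.png'),cv2.COLOR_BGR2GRAY).astype(float)
    A=np.arange(3,90,1.);v=[]
    for a in A:
        p=np.array([pred(a,'scene',r) for r in (62,65,68)],np.float32)
        v.append(np.abs(cv2.remap(g,p[:,:1],p[:,1:],1)-cv2.remap(g0,p[:,:1],p[:,1:],1)).mean())
    v=np.convolve(v,np.ones(5)/5,'same');i=v.argmax();print('peg angle',A[i],'score',v[i].round(1),'median',np.median(v).round(1));off([0,0,0])
E
python3 -c "
from h import *
peg(1)"
```

```text
peg angle 16.0 score 23.2 median 7.0
t 11.0 pos [561.4 138.2 158.1] off cm [  3.49 -57.71  15.8 ] F [0.16 0.45 1.93] rv [1.862 2.53  0.   ]
```

Request:
{"name": "apply_moves", "arguments": {
  "offset": [
    [0,0,0],
    [0,0,0],
    [0,0,0],
    [0,0,0],
    [0,0,0],
    [0,0,0],
    [0,0,0],
    [0,0,0]
  ],
  "delta_rot": [
    [0,0,0],
    [0,0,0],
    [0,0,0],
    [0,0,0],
    [0,0,0],
    [0,0,0],
    [0,0,0],
    [0,0,0]
  ]
}}

```text
time_s: 11.8
tool_pos: [561.4, 138.2, 158.0]
orientation: [0.593, 0.805, 0.0, 0.0]
contact_force: [-0.8, -0.4, 0.7]
gripper_width: 0.001
```

```bash
python3 -c "
from h import *
peg(2)
crop('c')"
```

```text
peg angle 28.0 score 13.3 median 7.5
t 11.85 pos [561.4 138.1 158. ] off cm [  3.5  -57.71  15.8 ] F [0.15 0.36 0.94] rv [1.862 2.53  0.   ]
```

View pics/c.png

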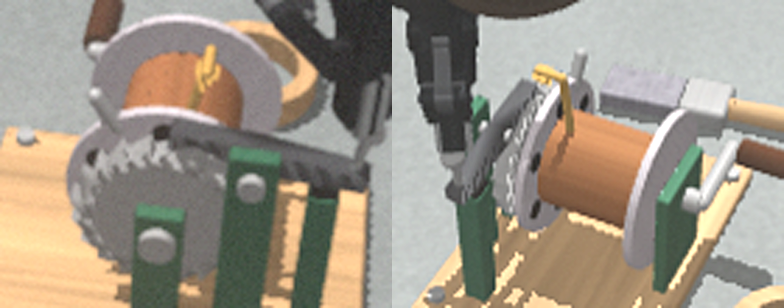

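The peg is at (323.9,232.9), about 26°, turning at roughly 8.5–9°/s with the nose clear. I'll hold for three more calls.

Request:
{"name": "apply_moves", "arguments": {
  "offset": [
    [0,0,0],
    [0,0,0],
    [0,0,0],
    [0,0,0],
    [0,0,0],
    [0,0,0],
    [0,0,0],
    [0,0,0]
  ],
  "delta_rot": [
    [0,0,0],
    [0,0,0],
    [0,0,0],
    [0,0,0],
    [0,0,0],
    [0,0,0],
    [0,0,0],
    [0,0,0]
  ]
}}

```text
time_s: 12.75
tool_pos: [561.4, 138.1, 158.0]
orientation: [0.593, 0.805, 0.0, 0.0]
contact_force: [0.3, 0.6, 1.0]
gripper_width: 0.0
```

Request:
{"name": "apply_moves", "arguments": {
  "offset": [
    [0,0,0],
    [0,0,0],
    [0,0,0],
    [0,0,0],
    [0,0,0],
    [0,0,0],
    [0,0,0],
    [0,0,0]
  ],
  "delta_rot": [
    [0,0,0],
    [0,0,0],
    [0,0,0],
    [0,0,0],
    [0,0,0],
    [0,0,0],
    [0,0,0],
    [0,0,0]
  ]
}}

```text
time_s: 13.55
tool_pos: [561.4, 138.1, 158.0]
orientation: [0.593, 0.805, 0.0, 0.0]
contact_force: [-0.3, 0.4, 2.0]
gripper_width: -0.003
```

Request:
{"name": "apply_moves", "arguments": {
  "offset": [
    [0,0,0],
    [0,0,0],
    [0,0,0],
    [0,0,0],
    [0,0,0],
    [0,0,0],
    [0,0,0],
    [0,0,0]
  ],
  "delta_rot": [
    [0,0,0],
    [0,0,0],
    [0,0,0],
    [0,0,0],
    [0,0,0],
    [0,0,0],
    [0,0,0],
    [0,0,0]
  ]
}}

```text
time_s: 14.35
tool_pos: [561.3, 138.1, 158.0]
orientation: [0.593, 0.805, -0.0, -0.0]
contact_force: [0.3, 1.2, 1.8]
gripper_width: 0.001
```

```bash
python3 -c "
from h import *
peg(3)
crop('d')"
```

```text
peg angle 55.0 score 13.3 median 6.8
t 14.4 pos [561.4 138.1 158. ] off cm [  3.5  -57.71  15.8 ] F [-0.01 -0.45  1.75] rv [1.862 2.53  0.   ]
```

View pics/d.png

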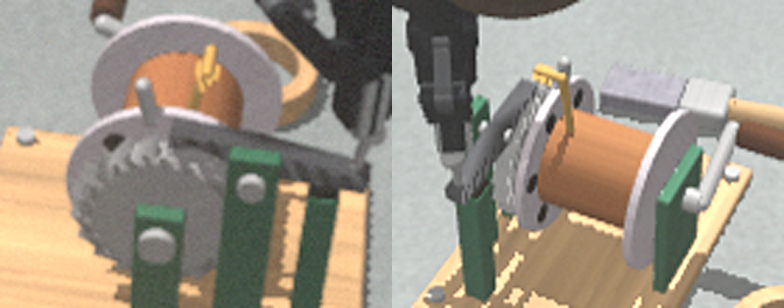

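The peg tip is at (340.7,229.3), about 47.5°, which is 8.5°/s. I want to release at about 60°, so I'll do one full hold, then four rows of hold, then a quick lift.

Request:
{"name": "apply_moves", "arguments": {
  "offset": [
    [0,0,0],
    [0,0,0],
    [0,0,0],
    [0,0,0],
    [0,0,0],
    [0,0,0],
    [0,0,0],
    [0,0,0]
  ],
  "delta_rot": [
    [0,0,0],
    [0,0,0],
    [0,0,0],
    [0,0,0],
    [0,0,0],
    [0,0,0],
    [0,0,0],
    [0,0,0]
  ]
}}

```text
time_s: 15.3
tool_pos: [561.3, 138.1, 158.0]
orientation: [0.593, 0.805, -0.0, -0.0]
contact_force: [-0.2, 1.8, 1.5]
gripper_width: -0.002
```

Request:
{"name": "apply_moves", "arguments": {
  "offset": [
    [0,0,0],
    [0,0,0],
    [0,0,0],
    [0,0,0],
    [0,0,-1],
    [0,0,-2.5],
    [0,0,-4],
    [0,0,-5.5]
  ],
  "delta_rot": [
    [0,0,0],
    [0,0,0],
    [0,0,0],
    [0,0,0],
    [0,0,0],
    [0,0,0],
    [0,0,0],
    [0,0,0]
  ]
}}

```text
time_s: 16.1
tool_pos: [561.0, 137.9, 213.8]
orientation: [0.593, 0.805, -0.0, -0.0]
contact_force: [0.2, 0.0, 0.3]
gripper_width: -0.001
```

Request:
{"name": "apply_moves", "arguments": {
  "offset": [
    [0,0,-1],
    [0,0,-2],
    [0,0,-2],
    [0,0,-2],
    [0,0,-2],
    [0,0,-2],
    [0,0,-2],
    [0,0,-2]
  ],
  "delta_rot": [
    [0,0,0],
    [0,0,0],
    [0,0,0],
    [0,0,0],
    [0,0,0],
    [0,0,0],
    [0,0,0],
    [0,0,0]
  ]
}}

```text
time_s: 16.9
tool_pos: [561.3, 138.1, 232.7]
orientation: [0.593, 0.805, -0.0, -0.0]
contact_force: [0.0, 0.5, 0.2]
gripper_width: 0.002
```

Request:
{"name": "apply_moves", "arguments": {
  "offset": [
    [0,0,0],
    [0,0,0],
    [0,0,0],
    [0,0,0],
    [0,0,0],
    [0,0,0],
    [0,0,0],
    [0,0,0]
  ],
  "delta_rot": [
    [0,0,0],
    [0,0,0],
    [0,0,0],
    [0,0,0],
    [0,0,0],
    [0,0,0],
    [0,0,0],
    [0,0,0]
  ]
}}

```text
time_s: 17.7
tool_pos: [561.3, 138.1, 233.0]
orientation: [0.593, 0.805, -0.0, -0.0]
contact_force: [-0.1, -0.6, -0.1]
gripper_width: -0.003
```

```bash
python3 -c "
from h import *
peg(4)
crop('e')"
```

```text
peg angle 50.0 score 17.2 median 5.7
t 17.75 pos [561.3 138.1 233. ] off cm [  3.49 -57.7   23.3 ] F [ 0.    0.35 -0.  ] rv [-1.862 -2.53  -0.   ]
```

View pics/e.png

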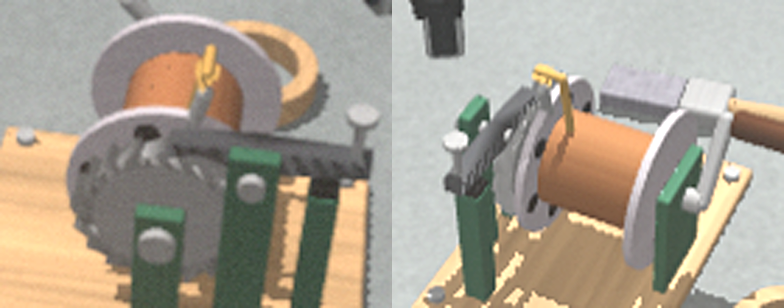

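The peg at (361.8,231.8) is right under the pointer tip, about 72°, and the pawl is level again. I'll check that it is standing still and how the pawl sits compared with the start.

```bash
python3 -c "
from h import *
for i in range(10): arm.grab_frame('side')
s=arm.grab_frame('scene');a=cv2.imread('pics/s_4.png');s0=cv2.imread('pics/scene0.png')
n=lambda p,q,r:(cv2.absdiff(cv2.GaussianBlur(p,(3,3),0),cv2.GaussianBlur(q,(3,3),0)).max(2)[r]>25).sum()
print('moved since release view',n(s,a,np.s_[195:320,270:440]))
print('pawl tail+screw vs start',n(s,s0,np.s_[234:268,392:426]),'can',n(s,s0,np.s_[270:330,450:505]),'brush',n(s,s0,np.s_[218:305,230:270]))
print(ang((361.8,231.8)));print(arm.hand_in())"
```

```text
moved since release view 0
pawl tail+screw vs start 11 can 275 brush 737
(np.float64(71.94933173182837), np.float64(72.20050798310157))
the job is handed in; nothing more can be done
None
```

The drum is now held at the tooth 72° back (four teeth), with the peg under the brass pointer, and I have handed the job in.

**What I did:** I felt the thumb screw's top at about z = 166 mm and pressed it 7–8 mm. I then held the nose clear, with readings of no more than about 5 N at any point. The drum turned back at about 8.5°/s, and I let go at about 59–60° so that the pawl dropped into the tooth at 72°. The fingers finished well above the winder.

**Last checks that agreed:**
- **Peg and pointer:** the peg measured 72.2° and the pointer 72.3°, so they are nearly in line.
- **Drum:** nothing in the winder area of the picture had changed about 0.5 s after the earlier view, so it stood still.
- **Pawl:** the tail and screw are back where they were at the start, with only 11 pixels differing, so I took it as seated. I did not measure the nose height directly.

**Checks that disagreed:**
- **Peg detector:** my automatic detector gave 50° in the last frame, while the picture and a hand-picked point gave 72°. I trusted the picture.
- **Can and brush:** their image areas differed from the start by 275 and 737 pixels. The arm never came near them and its shadow had moved, so I think that is the cause, but I didn't check it separately.
- **Tape roll:** I only looked at this in the pictures, where it appeared unmoved.

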